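# Put the water samples in their holders

## Robot

A 6-joint arm with a two-finger parallel gripper is mounted at the origin on the work surface. World frame = base frame: x ahead of the robot, y to its left, z up, the work surface at z = 0. Lengths are in mm, angles in rad, forces in N, time in s.
With the tool pointing down it reaches from about 350 to 975 mm from the base axis. Payload 7.1 kg.
Tool frame: the origin (TCP) lies midway between the tips of the shut fingers; the grasp point (between the pads) lies 19 mm behind it (ctrl.grip_depth is the distance from the TCP to the grasp point, in mm); z points along the fingers, y is the line along which they close (so a half turn about z gives the same grasp; the last joint's range is limited). The gripper opens to 88 mm and grips with 3 to 60 N. Pads are 20 mm wide; open, the fingers measure 115 mm over their backs; the gripper's body (75 mm by 178 mm) begins 61 mm behind the grasp point.
Start: joints at [1.141, 0.423, 1.63, -0, 1.089, -0.019], TCP at [249.557, 572.997, 222.675] pointing down, gripper open.
Joint ranges: [-3, 3], [-0.9, 2.11], [0.09, 2.58], [-1.31, 4.45], [0.11, 2.69], [-2.54, 2.54]. Speed limits (rad/s): [2.39, 2.39, 3.01, 3.14, 3.14, 3.14].

## Interface

Orientations are given as a rotation vector (axis times angle).
In Python, from workcell import ctrl, cams gives the robot as it stands.
- The arm moves only by the tool move_arm, never from a script. Its argument "steps" is a list of rows, each a list of 3 entries, a list of its own where there are three numbers: the shift along the tool's x, y, z in units of 25 mm (1.0 is 25 mm), then the turn about the tool's z in units of 5 degrees (1.0 is 5 degrees), then the closure, from 0 (fully open) to 1 (shut). A call has 1 to 20 rows; each row shifts and turns the commanded pose from where the row before left it, along the tool's axes as they then stand; what a row does not reach is not made up. A row lasts 1/12 s, in which the tool goes at most 41.7 mm and 7.16 degrees, less where a joint would pass 70% of its speed; a pose out of reach is approached as far as the arm can. A call is refused whole if a number of a shift passes 1 or a number of a turn 1, either way. A call with a gripper value outside its range is refused whole. The fingers move at their own pace and stop on an object; the grip force is fixed at half the most. Time passes only in rows, so rows that do not move let the fingers close. It gives the time, the measured TCP pose, the force, the opening and the grip force at its end, in the units of the state.
- ctrl.get_obs(): the state, without advancing time (a new reading comes with each control period).
- cams.get_image(name): name is "side" or "top" or "wrist"; returns a dict with "image" (400x640x3 uint8, red, green, blue), "camera_matrix" (3x3 intrinsics, pixels), "xyz" and "rotation" of the camera in the world; the wrist camera has in their place "mount" (4x4, takes a point from camera to tool coordinates, whose origin is the TCP and whose axes are the flange's). Camera axes: x right, y down, z forward; pixel columns grow to the right and rows downward; lengths in mm; the calibration is good to about 2 mm. A picture is of the moment at which its call begins: read the wrist's pose just before it. There is no depth.
- ctrl.close_job(): hands the job in; it is judged then, once.
Trained networks look in the newest picture that a camera, given by its name, has taken for a name from the list of things; names that differ only in an ending like _2 or _b are one class to them, and where a whole thing is asked for, a point or a joint stands for the part that bears it (a point fixed in the world has none). Each returns a list of dicts, best first, with "p" (0 to 1); they miss things now and then, are a little off and sometimes report something else, mostly with a low value. They report only what shows in the picture. A call takes as long as a camera call. They do not tell look-alikes from the thing itself.
- cams.boxes_of(camera, thing): "rect" ([centre column, centre row, width, height] in pixels, round what is visible of it).
- cams.cut_out(camera, thing): "pixels" (400x640 bool, what is visible of it) and "rect" ([centre column, centre row, width, height] in pixels, round what is visible of it).
The state is a dict: "t": time; "qpos": joint angles; "qvel": joint speeds; "joint_torque": joint torques, N m; "ee_pos": TCP position; "orientation": TCP orientation; "ft_force": force on the tool from outside, world axes, zero at the start; "moment": the same for the moment, N m; "width": finger opening in mm; "grasp_force": force on a finger pad.
Only numpy, scipy, OpenCV 4.12 (cv2) and the standard library are available. Lean on these libraries where they do the work, as an engineer would, in place of code of your own. Each camera call takes 0.05 s, during which the arm holds its last target. There are 200 camera calls.

## Task

Put the four white-capped sample vials away: stand each one upright in the well of the foam holder whose border has the colour of the dot on its cap. Lower each vial in before letting go, do not drop it, and do not knock any vial over. Leave the two black-capped vials standing where they are.

Things in the scene. Friction and masses are not known exactly. Their poses are not given: they have to be found in the camera images.
- vial_red: Sample vial with white cap and red dot, 80 mm tall: clear glass body 28 mm across with a paper label, and from 58 mm up to the top a white screw cap 30 mm across, with a red dot 17 mm across on top. About 55 g, loose, standing upright on the bench. Origin: centre of the underside; z up along the vial.
- vial_yellow: Sample vial with white cap and yellow dot, 80 mm tall: clear glass body 28 mm across with a paper label, and from 58 mm up to the top a white screw cap 30 mm across, with a yellow dot 17 mm across on top. About 55 g, loose, standing upright on the bench. Origin: centre of the underside; z up along the vial.
- vial_green: Sample vial with white cap and green dot, 80 mm tall: clear glass body 28 mm across with a paper label, and from 58 mm up to the top a white screw cap 30 mm across, with a green dot 17 mm across on top. About 55 g, loose, standing upright on the bench. Origin: centre of the underside; z up along the vial.
- vial_blue: Sample vial with white cap and blue dot, 80 mm tall: clear glass body 28 mm across with a paper label, and from 58 mm up to the top a white screw cap 30 mm across, with a blue dot 17 mm across on top. About 55 g, loose, standing upright on the bench. Origin: centre of the underside; z up along the vial.
- blank_red: Blank vial with black cap and red dot, to be left alone; 80 mm tall: clear glass body 28 mm across with a paper label, and from 58 mm up to the top a black screw cap 30 mm across, with a red dot 17 mm across on top. About 55 g, loose, standing upright on the bench. Origin: centre of the underside; z up along the vial.
- blank_blue: Blank vial with black cap and blue dot, to be left alone; 80 mm tall: clear glass body 28 mm across with a paper label, and from 58 mm up to the top a black screw cap 30 mm across, with a blue dot 17 mm across on top. About 55 g, loose, standing upright on the bench. Origin: centre of the underside; z up along the vial.
- holder_red: Holder with red border: grey foam block 80 x 80 x 35 mm, fixed to the bench, with a red border round its top face. In its middle a round well 46 mm across and 22 mm deep, so the well's floor is 13 mm above the bench. Origin: centre of the underside (straight below the well's centre); x and y along the sides, z up.
- holder_yellow: Holder with yellow border: grey foam block 80 x 80 x 35 mm, fixed to the bench, with a yellow border round its top face. In its middle a round well 46 mm across and 22 mm deep, so the well's floor is 13 mm above the bench. Origin: centre of the underside (straight below the well's centre); x and y along the sides, z up.
- holder_green: Holder with green border: grey foam block 80 x 80 x 35 mm, fixed to the bench, with a green border round its top face. In its middle a round well 46 mm across and 22 mm deep, so the well's floor is 13 mm above the bench. Origin: centre of the underside (straight below the well's centre); x and y along the sides, z up.
- holder_blue: Holder with blue border: grey foam block 80 x 80 x 35 mm, fixed to the bench, with a blue border round its top face. In its middle a round well 46 mm across and 22 mm deep, so the well's floor is 13 mm above the bench. Origin: centre of the underside (straight below the well's centre); x and y along the sides, z up.
Things that resemble listed ones, but are neither listed nor needed, are in the scene too. What is shaped like the vial_green but purple is not meant. What is shaped like the holder_green but pink is not meant.

How it is judged (in metres and radians):
At the end, for the whole second after the job is handed in: Each white-capped vial stands on the well floor of its colour (origins within 12 mm horizontally, undersides 8 to 17 mm apart in height); all six vials upright within 0.12 rad and at rest (under 0.02 m/s); both black-capped vials within 20 mm of their starts (horizontal distance between vial_red and holder_red below 0.012 m and z of vial_red in the frame of holder_red between 0.008 and 0.017 m and horizontal distance between vial_yellow and holder_yellow below 0.012 m and z of vial_yellow in the frame of holder_yellow between 0.008 and 0.017 m and horizontal distance between vial_green and holder_green below 0.012 m and z of vial_green in the frame of holder_green between 0.008 and 0.017 m and horizontal distance between vial_blue and holder_blue below 0.012 m and z of vial_blue in the frame of holder_blue between 0.008 and 0.017 m and angle between each of vial_red, vial_yellow, vial_green, vial_blue, blank_red, blank_blue's own z axis and vertical below 0.12 rad and linear speed of each of vial_red, vial_yellow, vial_green, vial_blue, blank_red, blank_blue below 0.02 m/s and distance of each of blank_red, blank_blue from where it was at the start of the episode below 0.02 m); the robot touches nothing.
It fails at once if a vial is knocked over (leans more than 0.8 rad) (angle between any of vial_red, vial_yellow, vial_green, vial_blue, blank_red, blank_blue's own z axis and vertical above 0.8 rad).
It fails at once if a black-capped vial is shifted by more than 20 mm (distance of any of blank_red, blank_blue from where it was at the start of the episode above 0.02 m).
It fails at once if a vial is dropped: it moves faster than 0.75 m/s with no finger on it (a free fall of about 3 cm) ((linear speed of vial_red above 0.75 m/s and contact force between vial_red and the fingers below 0.05 N) or (linear speed of vial_yellow above 0.75 m/s and contact force between vial_yellow and the fingers below 0.05 N) or (linear speed of vial_green above 0.75 m/s and contact force between vial_green and the fingers below 0.05 N) or (linear speed of vial_blue above 0.75 m/s and contact force between vial_blue and the fingers below 0.05 N) or (linear speed of blank_red above 0.75 m/s and contact force between blank_red and the fingers below 0.05 N) or (linear speed of blank_blue above 0.75 m/s and contact force between blank_blue and the fingers below 0.05 N)).
It also fails if it takes over 88 s, if anything falls off the work surface, if the arm or the gripper's body presses on something with over 40 N, if the wrist force passes 120 N, or if a joint passes its speed limit or range.

## Working session

There is one attempt and no reset: what is moved stays moved. The work goes in short steps, Python scripts to look and compute and a tool call to move; the robot and the scene stay as the last step left them, time stands still between calls to the robot, and variables do not carry over. Pictures are saved under pics/ and viewed, at most 14 in all, crops included, and the job is handed in when it is done.

Besides the shell and the picture viewer there is one more tool, called as name(argument=value, ...) on one line, values as JSON. move_arm: Moves the arm, as the interface text tells. Its arguments: {"type":"object","properties":{"steps":{"type":"array"}},"required":["steps"]}

```bash
mkdir -p pics; python3 - <<'E'
from workcell import ctrl, cams
import cv2
o=ctrl.get_obs();print(o['t'],o['ee_pos'],o['orientation'],o['width'])
for n in ('top','side'):
    d=cams.get_image(n);cv2.imwrite(f'pics/{n}0.png',d['image'][:,:,::-1]);print(n,d['camera_matrix'],d['xyz'],d['rotation'])
for th in ('vial_red','vial_green','blank_red','holder_red','holder_green','holder_blue','holder_yellow','vial_blue','vial_yellow','blank_blue'):
    print(th,[(round(b['p'],2),[round(x) for x in b['rect']]) for b in cams.boxes_of('top',th)])
E
```

```text
0.0 [249.33262132 572.50560577 221.89863813] [-6.40625980e-01 -3.07523177e+00  2.33722468e-03] 87.72465394503774
top [[364.00193682   0.         314.29406501]
 [  0.         364.00193682 201.13117942]
 [  0.           0.           1.        ]] [494.72227731  -9.03199871 800.42712995] [-2.17630866  2.19131556 -0.09102295]
side [[382.29052311   0.         322.34455631]
 [  0.         382.29052311 189.03542556]
 [  0.           0.           1.        ]] [ 171.50511851 -585.25851657  671.424021  ] [-2.22330187  0.67333447 -0.2901564 ]
vial_red [(0.64, [265, 170, 46, 52]), (0.63, [232, 237, 18, 20])]
vial_green [(0.84, [438, 295, 30, 18]), (0.7, [445, 248, 32, 19])]
blank_red [(0.87, [188, 257, 27, 17])]
holder_red [(0.98, [335, 178, 45, 51])]
holder_green [(0.59, [266, 172, 46, 51]), (0.59, [259, 107, 46, 50]), (0.45, [196, 159, 43, 47])]
holder_blue [(0.76, [195, 160, 47, 50])]
holder_yellow [(0.81, [412, 177, 44, 38]), (0.34, [325, 246, 16, 16])]
vial_blue [(0.64, [280, 262, 21, 18])]
vial_yellow [(0.47, [326, 246, 12, 15])]
blank_blue [(0.61, [390, 234, 20, 13]), (0.4, [411, 175, 42, 37])]
```

```bash
python3 -c "
import cv2
i=cv2.imread('pics/top0.png')[70:320,150:480];cv2.imwrite('pics/topc.png',cv2.resize(i,None,fx=2.4,fy=2.4,interpolation=2))"
```

```text
(no output)
```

View pics/topc.png

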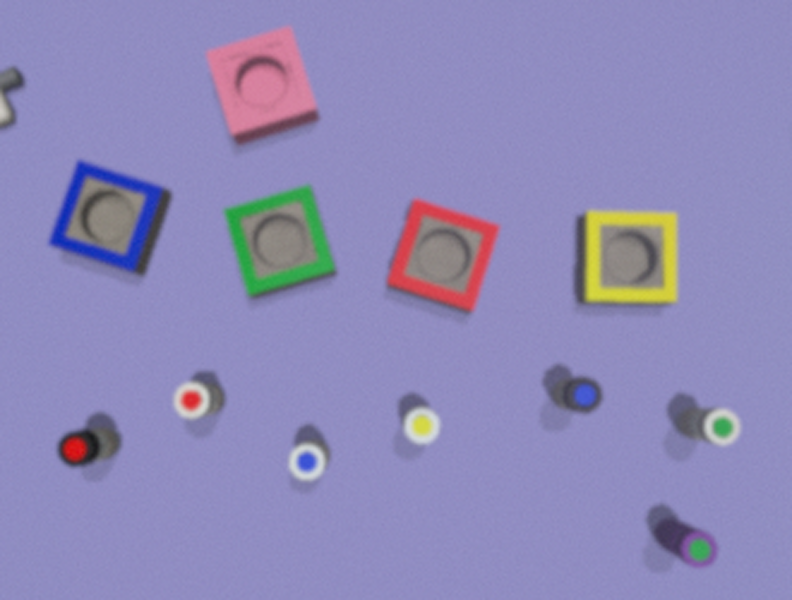

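View pics/side0.png

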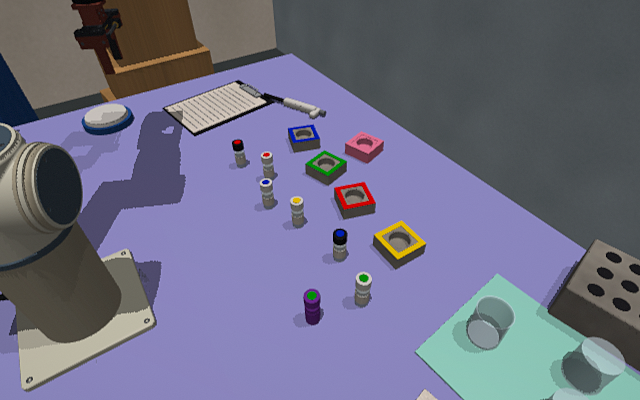

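The top view shows four holders at about blue (195,160), green (266,172), red (335,178) and yellow (412,177) px. The white-cap dots are at red (230,236), blue (278,262), yellow (325,247) and green (451,248). The blanks (black caps), the purple vial and the pink holder are to be left alone.

```bash
cat > h.py <<'E'
import numpy as np, cv2
from scipy.spatial.transform import Rotation as R
from scipy import ndimage
def rot(r):
    r=np.array(r); return r if r.shape==(3,3) else R.from_rotvec(r).as_matrix()
def toplane(d,u,v,z):
    r=rot(d['rotation'])@np.linalg.inv(d['camera_matrix'])@[u,v,1]; c=np.array(d['xyz']); return (c+r*(z-c[2])/r[2])[:2].round(1)
HUE={'red':(0,8),'yellow':(22,35),'green':(45,75),'blue':(108,122)}
def blobs(im,c):
    h=cv2.cvtColor(im,cv2.COLOR_RGB2HSV); H=h[...,0].astype(int)
    a,b=HUE[c]; m=(H>=a)&(H<=b)|((c=='red')&(H>174))
    m&=(h[...,1]>140)&(h[...,2]>60)
    n,l,s,ce=cv2.connectedComponentsWithStats(m.astype(np.uint8))
    return [(s[i],ce[i]) for i in range(1,n) if s[i][4]>=12]
E
python3 - <<'E'
from workcell import ctrl,cams
from h import *
for n in ('top','side'):
    d=cams.get_image(n)
    for c in HUE:
        for s,ce in blobs(d['image'],c):
            hold=s[2]>(30 if n=='top' else 22)
            u,v=(s[0]+s[2]/2-.5,s[1]+s[3]/2-.5) if hold else ce
            print(n,c,'H' if hold else 'v',s.tolist(),np.round([u,v],1),toplane(d,u,v,35 if hold else 80))
E
```

```text
top red H [312, 154, 45, 45, 568] [334. 176.] [608.  -55.2]
top red v [226, 234, 7, 6, 33] [229.1 236.3] [482.9 155.4]
top red v [176, 252, 11, 11, 89] [180.6 256.7] [443.8 249.7]
top yellow H [394, 159, 37, 37, 564] [412. 177.] [ 604.8 -220.9]
top yellow v [323, 244, 6, 6, 28] [325.5 246.8] [461.1 -34.2]
top green H [244, 148, 44, 44, 523] [265.5 169.5] [622.8  90. ]
top green v [448, 245, 6, 6, 24] [450.5 247.5] [ 457.9 -280.4]
top green v [438, 296, 7, 6, 33] [441.1 298.7] [ 359.  -258.4]
top blue H [171, 137, 47, 46, 631] [194.  159.5] [645.2 241.9]
top blue v [390, 230, 8, 9, 56] [393.4 234.2] [ 484.7 -168.5]
top blue v [275, 259, 6, 7, 32] [277.3 262. ] [432.2  60.4]
top blue v [0, 365, 8, 35, 145] [  3.  382.7] [208.5 582.1]
side red v [87, 1, 14, 4, 27] [94.  3.] [ 346.7 1781.8]
side red v [234, 140, 7, 4, 25] [236.9 141.6] [444.6 249.3]
side red v [263, 153, 7, 4, 18] [266.  154.2] [483.5 155.3]
side red H [334, 182, 41, 28, 384] [354.  195.5] [608.1 -58.2]
side yellow v [293, 198, 7, 5, 30] [296.1 199.9] [460.9 -34.7]
side yellow H [374, 221, 52, 39, 580] [399.5 240. ] [ 604.6 -225.5]
side green H [306, 151, 41, 25, 273] [326. 163.] [622.9  86. ]
side green v [359, 274, 9, 8, 51] [363.3 277.6] [ 458.2 -281.3]
side green v [307, 292, 10, 8, 61] [311.3 295.2] [ 359.2 -259.5]
side blue v [122, 107, 10, 17, 45] [127.  115.4] [230.5 555.5]
side blue H [82, 118, 39, 16, 92] [101.  125.5] [154.7 625.8]
side blue H [288, 125, 32, 18, 209] [303.5 133.5] [646.3 240.2]
side blue v [262, 180, 7, 4, 22] [265.2 181.6] [432.4  60.1]
side blue v [336, 230, 9, 7, 52] [339.6 232.9] [ 485.1 -168.7]
```

move_arm(steps=[[[0, 0, 0], -0.9, 0], [[0, 0, 0], -1, 0], [[0, 0, 0], -1, 0], [[0, 0, 0], -1, 0], [[0, 0, 0], -0.8, 0], [[0, 0, 0], 0, 0]])

```text
t: 1.2
ee_pos: [249.5, 573.0, 222.7]
orientation: [-0.003, 3.142, -0.0]
ft_force: [0.9, 0.1, 0.3]
width: 87.6
grasp_force: 0.0
```

move_arm(steps=[[[-0.3, -0.5, 0], 0, 0], [[-0.5, -0.9, 0], 0, 0], [[-0.5, -0.9, 0], 0, 0], [[-0.5, -0.9, 0], 0, 0], [[-0.5, -0.9, 0], 0, 0], [[-0.5, -0.9, 0], 0, 0], [[-0.5, -0.9, 0], 0, 0], [[-0.5, -0.9, 0], 0, 0], [[-0.5, -0.9, 0], 0, 0], [[-0.5, -0.9, 0], 0, 0], [[-0.5, -0.9, 0], 0, 0], [[-0.5, -0.9, 0], 0, 0], [[-0.5, -0.9, 0], 0, 0], [[-0.5, -0.9, 0], 0, 0], [[-0.5, -0.9, 0], 0, 0], [[-0.5, -0.9, 0], 0, 0], [[-0.5, -0.9, 0], 0, 0], [[-0.5, -0.9, 0], 0, 0], [[-0.54, -0.9, 0], 0, 0.2], [[0, 0, 0], 0, 0.3]])

```text
t: 2.87
ee_pos: [484.3, 151.7, 222.9]
orientation: [0.009, 3.14, -0.001]
ft_force: [0.4, -0.6, -0.6]
width: 78.0
grasp_force: 0.0
```

move_arm(steps=[[[0, 0, 0.6], 0, 0.3], [[0, 0, 1], 0, 0.3], [[0, 0, 1], 0, 0.3], [[0, 0, 0.8], 0, 0.3], [[0, 0, 0], 0, 0.3], [[0, 0, 0], 0, 0.3]])

```text
t: 3.37
ee_pos: [481.7, 155.1, 137.2]
orientation: [-0.003, -3.139, 0.001]
ft_force: [-0.2, 0.6, 0.0]
width: 61.8
grasp_force: 0.0
```

```bash
python3 - <<'E'
from workcell import ctrl,cams
import cv2
o=ctrl.get_obs();print(o['ee_pos'],o['orientation'],o['width'])
d=cams.get_image('wrist');cv2.imwrite('pics/w1.png',d['image'][:,:,::-1])
E
```

```text
[481.71697093 155.08213307 137.19282213] [-2.70911830e-03 -3.13915003e+00  1.15228727e-03] 61.76373386027922
```

View pics/w1.png

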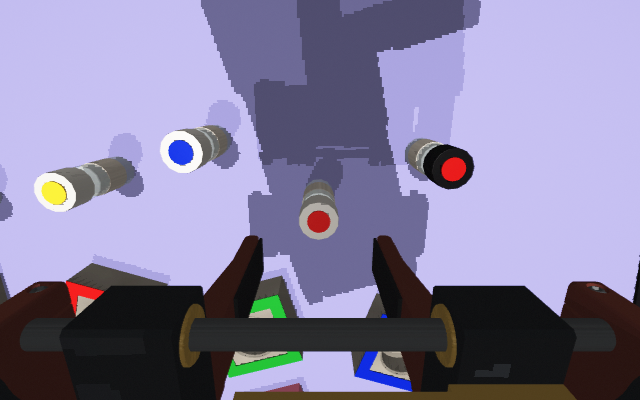

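The wrist view shows the red vial at (318,222) px, midway between the fingers, so I go down and grip.

move_arm(steps=[[[0, 0, 0.8], 0, 0.3], [[0, 0, 1], 0, 0.3], [[0, 0, 1], 0, 0.3], [[0, 0, 0.7], 0, 0.3], [[0, 0, 0], 0, 0.3], [[0, 0, 0], 0, 0.5], [[0, 0, 0], 0, 0.8], [[0, 0, 0], 0, 1], [[0, 0, 0], 0, 1], [[0, 0, 0], 0, 1], [[0, 0, 0], 0, 1], [[0, 0, 0], 0, 1]])

```text
t: 4.42
ee_pos: [483.5, 155.6, 51.1]
orientation: [0.001, 3.14, 0.001]
ft_force: [-0.3, 0.6, 7.1]
width: 29.7
grasp_force: 30.0
```

move_arm(steps=[[[0, 0, -0.4], 0, 1], [[0, 0, -0.8], 0, 1], [[0, 0, -1], 0, 1], [[0, 0, -1], 0, 1], [[-0.2, -0.4, -0.8], 0, 1], [[-0.5, -0.8, 0], 0, 1], [[-0.5, -0.8, 0], 0, 1], [[-0.5, -0.8, 0], 0, 1], [[-0.5, -0.8, 0], 0, 1], [[-0.5, -0.8, 0], 0, 1], [[-0.5, -0.8, 0], 0, 1], [[-0.5, -0.8, 0], 0, 1], [[-0.5, -0.8, 0], 0, 1], [[-0.4, -0.8, 0], 0, 1], [[-0.3, -0.5, 0], 0, 1], [[-0.1, -0.3, 0], 0, 1], [[0, 0, 0], 0, 1], [[0, 0, 0], 0, 1], [[0, 0, 0], 0, 1]])

```text
t: 6.0
ee_pos: [606.9, -53.8, 150.1]
orientation: [-0.0, -3.141, -0.001]
ft_force: [0.4, 0.7, -0.3]
width: 29.6
grasp_force: 30.0
```

```bash
python3 - <<'E'
from workcell import ctrl,cams
import cv2
o=ctrl.get_obs();print(o['ee_pos'],o['orientation'],o['width'],o['grasp_force'])
d=cams.get_image('wrist');s=cams.get_image('side')
cv2.imwrite('pics/w2.png',cv2.vconcat([cv2.resize(d['image'],(480,300)),cv2.resize(s['image'][100:300,180:500],(480,300))])[:,:,::-1])
E
```

```text
[606.92405292 -53.84469194 150.10258157] [-2.00643836e-04 -3.14072486e+00 -5.12663710e-04] 29.6439403516093 29.9999937415123
```

View pics/w2.png

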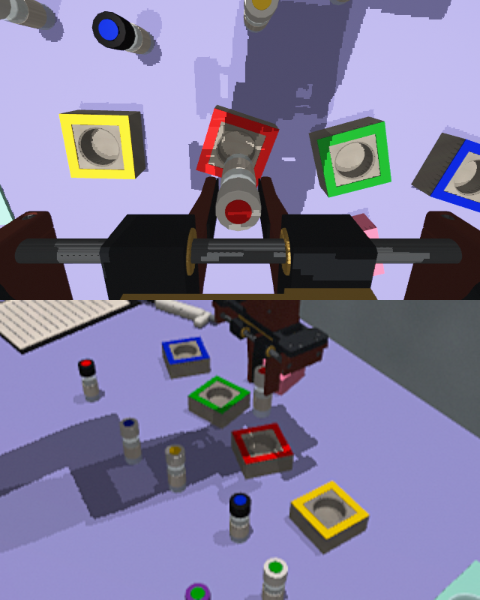

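The red vial hangs upright over the red holder, wrist (238,195) px. I lower it 86 mm and release.

move_arm(steps=[[[0, 0, 0.5], 0, 1], [[0, 0, 0.8], 0, 1], [[0, 0, 0.8], 0, 1], [[0, 0, 0.6], 0, 1], [[0, 0, 0.4], 0, 1], [[0, 0, 0.25], 0, 1], [[0, 0, 0.1], 0, 1], [[0, 0, 0], 0, 1], [[0, 0, 0], 0, 1]])

```text
t: 6.85
ee_pos: [608.0, -54.6, 64.2]
orientation: [0.001, 3.141, -0.0]
ft_force: [-0.2, 0.2, -1.0]
width: 29.4
grasp_force: 30.0
```

move_arm(steps=[[[0, 0, 0], 0, 0.8], [[0, 0, 0], 0, 0.5], [[0, 0, 0], 0, 0.3], [[0, 0, 0], 0, 0.3], [[0, 0, 0], 0, 0.3], [[0, 0, 0], 0, 0.3], [[0, 0, -0.5], 0, 0.3], [[0, 0, -1], 0, 0.3], [[0, 0, -1], 0, 0.3], [[0, 0, -0.9], 0, 0.3], [[0, 0, 0], 0, 0.3]])

```text
t: 7.77
ee_pos: [610.7, -55.1, 154.5]
orientation: [0.001, 3.133, -0.001]
ft_force: [1.1, 0.8, 1.1]
width: 61.7
grasp_force: 0.0
```

```bash
python3 - <<'E'
from workcell import ctrl,cams
from h import *
o=ctrl.get_obs();print(o['ee_pos'],o['width'])
d=cams.get_image('side')
for c in HUE:
    for s,ce in blobs(d['image'],c):
        if s[2]<12: print(c,toplane(d,*ce,80),toplane(d,*ce,93))
E
```

```text
[610.71045496 -55.05712312 154.51376331] 61.67182407584509
red [953.1 259.4] [935.9 240.9]
red [444.3 249. ] [438.3 230.6]
red [617.4 -42.9] [607.6 -54.8]
yellow [461.  -34.8] [454.6 -46.9]
green [ 458.2 -281.3] [ 451.9 -288. ]
green [ 359.2 -259.5] [ 355.1 -266.7]
blue [432.4  60.1] [426.6  45.9]
blue [ 485.3 -168.8] [ 478.4 -177.9]
```

move_arm(steps=[[[0.4, 0.3, 0], 0, 0.3], [[0.7, 0.45, 0], 0, 0.3], [[0.7, 0.45, 0], 0, 0.3], [[0.7, 0.45, 0], 0, 0.3], [[0.7, 0.45, 0], 0, 0.3], [[0.7, 0.45, 0], 0, 0.3], [[0.7, 0.45, 0], 0, 0.3], [[0.7, 0.45, 0], 0, 0.3], [[0.7, 0.45, 0], 0, 0.3], [[0.7, 0.45, 0], 0, 0.3], [[0.33, 0.25, 0], 0, 0.3], [[0, 0, 0], 0, 0.3], [[0, 0, 0], 0, 0.3], [[0, 0, 0.6], 0, 0.3], [[0, 0, 0.9], 0, 0.3], [[0, 0, 0.9], 0, 0.3], [[0, 0, 0.8], 0, 0.3], [[0, 0, 0.5], 0, 0.3], [[0, 0, 0.26], 0, 0.3], [[0, 0, 0], 0, 0.3]])

```text
t: 9.48
ee_pos: [431.9, 59.9, 48.6]
orientation: [-0.002, -3.139, 0.0]
ft_force: [0.5, 0.6, -0.4]
width: 61.2
grasp_force: 0.0
```

move_arm(steps=[[[0, 0, 0], 0, 0.5], [[0, 0, 0], 0, 0.8], [[0, 0, 0], 0, 1], [[0, 0, 0], 0, 1], [[0, 0, 0], 0, 1], [[0, 0, 0], 0, 1], [[0, 0, 0], 0, 1]])

```text
t: 10.07
ee_pos: [432.4, 60.5, 50.4]
orientation: [0.001, 3.14, 0.0]
ft_force: [-0.2, -0.5, 6.3]
width: 29.5
grasp_force: 30.0
```

move_arm(steps=[[[0, 0, -0.5], 0, 1], [[0, 0, -0.9], 0, 1], [[0, 0, -1], 0, 1], [[0, 0, -1], 0, 1], [[-0.4, 0.35, -0.6], 0, 1], [[-0.7, 0.6, 0], 0, 1], [[-0.7, 0.6, 0], 0, 1], [[-0.7, 0.6, 0], 0, 1], [[-0.7, 0.6, 0], 0, 1], [[-0.7, 0.6, 0], 0, 1], [[-0.7, 0.6, 0], 0, 1], [[-0.7, 0.6, 0], 0, 1], [[-0.7, 0.6, 0], 0, 1], [[-0.7, 0.6, 0], 0, 1], [[-0.7, 0.6, 0], 0, 1], [[-0.7, 0.6, 0], 0, 1], [[-0.42, 0.32, 0], 0, 1], [[0, 0, 0], 0, 1], [[0, 0, 0], 0, 1], [[0, 0, 0], 0, 1]])

```text
t: 11.73
ee_pos: [643.9, 241.4, 149.3]
orientation: [-0.001, -3.14, 0.001]
ft_force: [-0.4, -0.0, 0.0]
width: 29.5
grasp_force: 30.0
```

```bash
python3 - <<'E'
from workcell import ctrl,cams
import cv2
o=ctrl.get_obs();print(o['ee_pos'],o['orientation'],o['width'],o['grasp_force'])
d=cams.get_image('wrist');s=cams.get_image('side')
cv2.imwrite('pics/w3.png',cv2.vconcat([cv2.resize(d['image'],(480,300)),cv2.resize(s['image'][60:260,180:500],(480,300))])[:,:,::-1])
E
```

```text
[643.93942532 241.3768025  149.33401811] [-9.87288912e-04 -3.13987001e+00  1.17279826e-03] 29.532699211980297 29.999889135360718
```

View pics/w3.png

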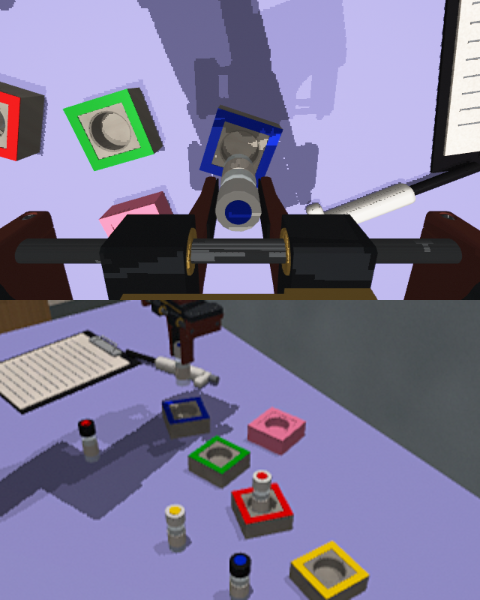

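The blue vial is upright over the blue holder (238,190 px in the wrist half), and red stands in its well at (262,490) px. Now I lower blue and release it.

move_arm(steps=[[[0, 0, 0.5], 0, 1], [[0, 0, 0.8], 0, 1], [[0, 0, 0.8], 0, 1], [[0, 0, 0.6], 0, 1], [[0, 0, 0.4], 0, 1], [[0, 0, 0.25], 0, 1], [[0, 0, 0.1], 0, 1], [[0, 0, 0], 0, 1], [[0, 0, 0], 0, 1]])

```text
t: 12.58
ee_pos: [645.6, 242.1, 64.1]
orientation: [0.001, 3.141, 0.001]
ft_force: [0.1, -0.5, -0.4]
width: 29.4
grasp_force: 30.0
```

move_arm(steps=[[[0, 0, 0], 0, 0.8], [[0, 0, 0], 0, 0.5], [[0, 0, 0], 0, 0.3], [[0, 0, 0], 0, 0.3], [[0, 0, 0], 0, 0.3], [[0, 0, 0], 0, 0.3], [[0, 0, -0.5], 0, 0.3], [[0, 0, -1], 0, 0.3], [[0, 0, -1], 0, 0.3], [[0, 0, -0.9], 0, 0.3], [[0, 0, 0], 0, 0.3]])

```text
t: 13.5
ee_pos: [648.1, 243.1, 155.0]
orientation: [0.001, 3.133, 0.005]
ft_force: [1.1, -0.5, 0.5]
width: 61.6
grasp_force: 0.0
```

move_arm(steps=[[[0.4, -0.6, 0], 0, 0.3], [[0.55, -0.82, 0], 0, 0.3], [[0.55, -0.82, 0], 0, 0.3], [[0.55, -0.82, 0], 0, 0.3], [[0.55, -0.82, 0], 0, 0.3], [[0.55, -0.82, 0], 0, 0.3], [[0.55, -0.82, 0], 0, 0.3], [[0.55, -0.82, 0], 0, 0.3], [[0.55, -0.82, 0], 0, 0.3], [[0.55, -0.82, 0], 0, 0.3], [[0.55, -0.82, 0], 0, 0.3], [[0.55, -0.82, 0], 0, 0.3], [[0.55, -0.82, 0], 0, 0.3], [[0.37, -0.61, 0], 0, 0.3], [[0, 0, 0], 0, 0.3], [[0, 0, 0], 0, 0.3], [[0, 0, 0], 0, 0.3]])

```text
t: 14.92
ee_pos: [461.4, -33.9, 148.9]
orientation: [0.002, 3.141, 0.0]
ft_force: [0.5, 0.4, 0.9]
width: 61.6
grasp_force: 0.0
```

```bash
python3 - <<'E'
from workcell import ctrl,cams
from h import *
o=ctrl.get_obs();print(o['ee_pos'],o['orientation'],o['width'])
d=cams.get_image('side')
for c in HUE:
    for s,ce in blobs(d['image'],c):
        if s[2]<12: print(c,toplane(d,*ce,80),toplane(d,*ce,93))
E
```

```text
[461.36821842 -33.85858346 148.94810534] [1.63078641e-03 3.14062455e+00 1.43716482e-04] 61.56735340392102
red [687.8 278.8] [676.4 259.9]
red [444.3 249. ] [438.3 230.6]
red [617.4 -42.9] [607.6 -54.8]
yellow [460.7 -34.8] [454.3 -46.9]
green [ 458.2 -281.3] [ 451.9 -288. ]
green [ 359.2 -259.5] [ 355.1 -266.7]
blue [643.1 172.8] [632.7 156.1]
blue [ 485.1 -168.7] [ 478.2 -177.9]
```

move_arm(steps=[[[0, 0, 0.6], 0, 0.3], [[0, 0, 0.9], 0, 0.3], [[0, 0, 0.9], 0, 0.3], [[0, 0, 0.8], 0, 0.3], [[0, 0, 0.5], 0, 0.3], [[0, 0, 0.26], 0, 0.3], [[0, 0, 0], 0, 0.3], [[0, 0, 0], 0, 0.5], [[0, 0, 0], 0, 0.8], [[0, 0, 0], 0, 1], [[0, 0, 0], 0, 1], [[0, 0, 0], 0, 1], [[0, 0, 0], 0, 1], [[0, 0, 0], 0, 1]])

```text
t: 16.13
ee_pos: [461.1, -34.2, 50.2]
orientation: [0.001, 3.14, -0.0]
ft_force: [-0.8, 0.5, 5.1]
width: 29.2
grasp_force: 30.0
```

move_arm(steps=[[[0, 0, -0.5], 0, 1], [[0, 0, -0.9], 0, 1], [[0, 0, -1], 0, 1], [[0, 0, -1], 0, 1], [[0, 0, -0.6], 0, 1], [[-0.4, -0.6, 0], 0, 1], [[-0.55, -0.7, 0], 0, 1], [[-0.55, -0.7, 0], 0, 1], [[-0.55, -0.7, 0], 0, 1], [[-0.55, -0.7, 0], 0, 1], [[-0.55, -0.7, 0], 0, 1], [[-0.55, -0.7, 0], 0, 1], [[-0.55, -0.7, 0], 0, 1], [[-0.55, -0.7, 0], 0, 1], [[-0.55, -0.7, 0], 0, 1], [[-0.4, -0.56, 0], 0, 1], [[0, 0, 0], 0, 1], [[0, 0, 0], 0, 1], [[0, 0, 0], 0, 1]])

```text
t: 17.72
ee_pos: [603.2, -220.0, 149.1]
orientation: [-0.001, -3.14, -0.001]
ft_force: [-1.1, -0.2, -1.0]
width: 29.4
grasp_force: 30.0
```

```bash
python3 - <<'E'
from workcell import ctrl,cams
import cv2
o=ctrl.get_obs();print(o['ee_pos'],o['orientation'],o['width'],o['grasp_force'])
d=cams.get_image('wrist');s=cams.get_image('top')
cv2.imwrite('pics/w4.png',cv2.vconcat([cv2.resize(d['image'],(480,300)),cv2.resize(s['image'][90:290,150:470],(480,300))])[:,:,::-1])
E
```

```text
[ 603.24604503 -220.030964    149.11035398] [-1.19956592e-03 -3.13997231e+00 -1.27256454e-03] 29.3893237674763 29.999892711639404
```

View pics/w4.png

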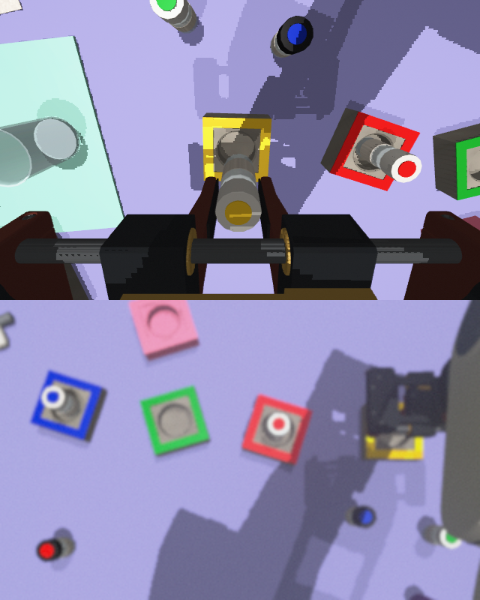

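The yellow vial is upright over the yellow holder (238,185 px). The top half shows the blue vial (52,398) and red vial (278,425) standing in their wells. Lower yellow and release.

move_arm(steps=[[[0, 0, 0.5], 0, 1], [[0, 0, 0.8], 0, 1], [[0, 0, 0.8], 0, 1], [[0, 0, 0.6], 0, 1], [[0, 0, 0.4], 0, 1], [[0, 0, 0.25], 0, 1], [[0, 0, 0.1], 0, 1], [[0, 0, 0], 0, 1], [[0, 0, 0], 0, 1]])

```text
t: 18.57
ee_pos: [604.7, -220.7, 63.9]
orientation: [0.001, 3.141, -0.001]
ft_force: [-0.3, 0.1, -1.4]
width: 29.5
grasp_force: 30.0
```

move_arm(steps=[[[0, 0, 0], 0, 0.8], [[0, 0, 0], 0, 0.5], [[0, 0, 0], 0, 0.3], [[0, 0, 0], 0, 0.3], [[0, 0, 0], 0, 0.3], [[0, 0, 0], 0, 0.3], [[0, 0, -0.5], 0, 0.3], [[0, 0, -1], 0, 0.3], [[0, 0, -1], 0, 0.3], [[0, 0, -0.9], 0, 0.3], [[0, 0, 0], 0, 0.3]])

```text
t: 19.48
ee_pos: [607.2, -221.9, 154.3]
orientation: [0.001, 3.134, -0.005]
ft_force: [0.6, 0.3, 0.5]
width: 61.4
grasp_force: 0.0
```

move_arm(steps=[[[0.5, -0.22, 0], 0, 0.3], [[0.7, -0.28, 0], 0, 0.3], [[0.7, -0.28, 0], 0, 0.3], [[0.7, -0.28, 0], 0, 0.3], [[0.7, -0.28, 0], 0, 0.3], [[0.7, -0.28, 0], 0, 0.3], [[0.7, -0.28, 0], 0, 0.3], [[0.7, -0.28, 0], 0, 0.3], [[0.47, -0.22, 0], 0, 0.3], [[0, 0, 0], 0, 0.3], [[0, 0, 0], 0, 0.3], [[0, 0, 0], 0, 0.3], [[0, 0, 0.6], 0, 0.3], [[0, 0, 0.9], 0, 0.3], [[0, 0, 0.9], 0, 0.3], [[0, 0, 0.8], 0, 0.3], [[0, 0, 0.5], 0, 0.3], [[0, 0, 0.26], 0, 0.3], [[0, 0, 0], 0, 0.3]])

```text
t: 21.07
ee_pos: [457.4, -280.0, 48.2]
orientation: [0.0, -3.14, -0.002]
ft_force: [-0.8, -0.0, 1.1]
width: 61.7
grasp_force: 0.0
```

move_arm(steps=[[[0, 0, 0], 0, 0.5], [[0, 0, 0], 0, 0.8], [[0, 0, 0], 0, 1], [[0, 0, 0], 0, 1], [[0, 0, 0], 0, 1], [[0, 0, 0], 0, 1], [[0, 0, 0], 0, 1]])

```text
t: 21.65
ee_pos: [457.9, -280.9, 50.1]
orientation: [0.001, 3.141, -0.001]
ft_force: [-1.3, 1.5, 5.5]
width: 29.5
grasp_force: 30.0
```

move_arm(steps=[[[0, 0, -0.5], 0, 1], [[0, 0, -1], 0, 1], [[0, 0, -1], 0, 1], [[0, 0, -1], 0, 1], [[0, 0, -0.9], 0, 1], [[-0.24, 0.48, 0], 0, 1], [[-0.34, 0.77, 0], 0, 1], [[-0.34, 0.77, 0], 0, 1], [[-0.34, 0.77, 0], 0, 1], [[-0.34, 0.77, 0], 0, 1], [[-0.34, 0.77, 0], 0, 1], [[-0.34, 0.77, 0], 0, 1], [[-0.34, 0.77, 0], 0, 1], [[-0.34, 0.77, 0], 0, 1], [[-0.34, 0.77, 0], 0, 1], [[-0.34, 0.77, 0], 0, 1], [[-0.34, 0.77, 0], 0, 1], [[-0.34, 0.77, 0], 0, 1]])

```text
t: 23.15
ee_pos: [565.3, -36.0, 158.9]
orientation: [-0.001, -3.14, -0.0]
ft_force: [-0.8, 0.2, -0.9]
width: 29.0
grasp_force: 30.0
```

move_arm(steps=[[[-0.34, 0.77, 0], 0, 1], [[-0.34, 0.77, 0], 0, 1], [[-0.34, 0.77, 0], 0, 1], [[-0.34, 0.77, 0], 0, 1], [[-0.34, 0.77, 0], 0, 1], [[-0.34, 0.77, 0], 0, 1], [[-0.24, 0.49, 0], 0, 1], [[0, 0, 0], 0, 1], [[0, 0, 0], 0, 1], [[0, 0, 0], 0, 1]])

```text
t: 23.98
ee_pos: [621.9, 89.4, 159.0]
orientation: [-0.001, -3.14, 0.001]
ft_force: [-1.1, -0.7, -2.0]
width: 29.7
grasp_force: 30.0
```

```bash
python3 - <<'E'
from workcell import ctrl,cams
import cv2
o=ctrl.get_obs();print(o['ee_pos'],o['orientation'],o['width'],o['grasp_force'])
d=cams.get_image('wrist');s=cams.get_image('side')
cv2.imwrite('pics/w5.png',cv2.vconcat([cv2.resize(d['image'],(480,300)),cv2.resize(s['image'][110:310,180:500],(480,300))])[:,:,::-1])
E
```

```text
[621.9337357   89.38874005 159.02276836] [-1.14943287e-03 -3.14032709e+00  6.88218192e-04] 29.70804946192525 29.9998676776886
```

View pics/w5.png

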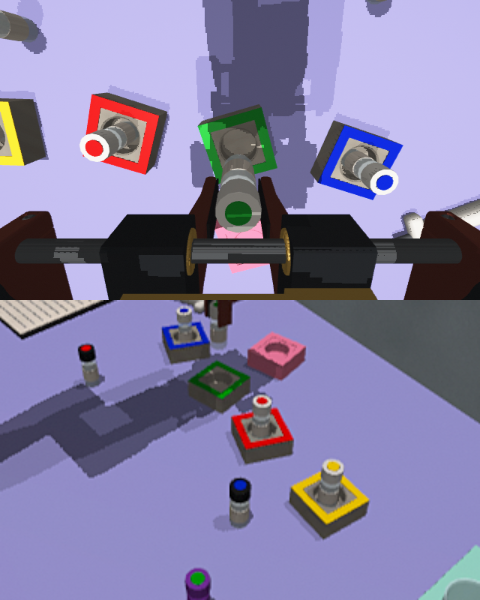

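The green vial is upright over the green holder (238,185 px); red, blue and yellow stand in their wells and both blanks are untouched. Lower green, release and retract.

move_arm(steps=[[[0, 0, 0.5], 0, 1], [[0, 0, 0.9], 0, 1], [[0, 0, 0.9], 0, 1], [[0, 0, 0.7], 0, 1], [[0, 0, 0.45], 0, 1], [[0, 0, 0.25], 0, 1], [[0, 0, 0.15], 0, 1], [[0, 0, 0], 0, 1], [[0, 0, 0], 0, 1]])

```text
t: 24.83
ee_pos: [623.4, 89.8, 63.8]
orientation: [0.002, 3.14, 0.0]
ft_force: [-0.4, 0.1, -0.3]
width: 29.5
grasp_force: 30.0
```

move_arm(steps=[[[0, 0, 0], 0, 0.8], [[0, 0, 0], 0, 0.5], [[0, 0, 0], 0, 0.3], [[0, 0, 0], 0, 0.3], [[0, 0, 0], 0, 0.3], [[0, 0, 0], 0, 0.3], [[0, 0, -0.5], 0, 0.3], [[0, 0, -1], 0, 0.3], [[0, 0, -1], 0, 0.3], [[0, 0, -1], 0, 0.3], [[0, 0, -0.5], 0, 0.3], [[0.8, 0, 0], 0, 0.3], [[1, 0, 0], 0, 0.3], [[1, 0, 0], 0, 0.3], [[1, 0, 0], 0, 0.3], [[1, 0, 0], 0, 0.3], [[1, 0, 0], 0, 0.3], [[0.5, 0, 0], 0, 0.3], [[0, 0, 0], 0, 0.3], [[0, 0, 0], 0, 0.3]])

```text
t: 26.5
ee_pos: [465.5, 90.2, 163.7]
orientation: [0.001, 3.14, 0.0]
ft_force: [0.3, 0.2, 0.1]
width: 61.3
grasp_force: 0.0
```

```bash
python3 - <<'E'
from workcell import ctrl,cams
from h import *
o=ctrl.get_obs();print(o['t'],o['ee_pos'],o['ft_force'])
for n in ('top','side'):
    d=cams.get_image(n)
    for c in HUE:
        for s,ce in blobs(d['image'],c):
            if s[2]<12: print(n,c,toplane(d,*ce,80),toplane(d,*ce,93))
    cv2.imwrite(f'pics/{n}9.png',(cv2.resize(d['image'][90:290,150:470],None,fx=2,fy=2))[:,:,::-1])
E
```

```text
26.5 [465.54447732  90.18417584 163.69668448] [0.28382138 0.23148694 0.10783045]
top red [608.8 -55.4] [606.8 -54.6]
top yellow [ 605.7 -224.3] [ 603.7 -220.4]
top green [625.1  91.9] [622.7  90. ]
top green [ 359.  -258.6] [ 361.4 -254.1]
top blue [647.1 246.2] [644.4 241.6]
top blue [ 484.9 -168.5] [ 485.1 -165.6]
top blue [211.4 582.2] [216.6 571.5]
side red [444.3 249. ] [438.3 230.6]
side red [617.4 -42.9] [607.6 -54.8]
side yellow [ 614.1 -213.1] [ 604.4 -221.3]
side green [633.  103.5] [622.9  88.3]
side green [ 359.2 -259.5] [ 355.1 -266.7]
side blue [139.5 511.7] [140.2 487.6]
side blue [ 485.3 -168.8] [ 478.4 -177.9]
```

View pics/side9.png

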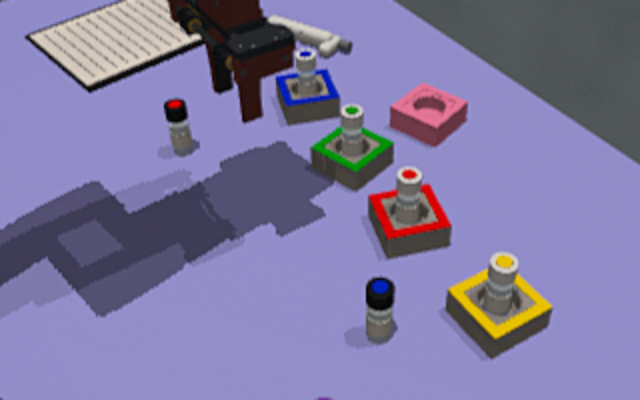

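All four vials stand in the wells of their colours within about 2 mm (blue 305,75; green 352,130; red 408,195; yellow 502,280 px). The blanks have not moved and the arm is clear.

```bash
python3 -c "
from workcell import ctrl
print(ctrl.close_job())"
```

```text
the job is handed in; nothing more can be done
None
```

The job is handed in: all four white-capped vials stand upright in the wells matching their dots, within about 2 mm of centre by the cameras; both black-capped vials are unmoved, and the robot clock read 26.5 s (the judge's verdict was not shown).

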